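# Crank the hand coffee mill

### The arm

A 6-joint arm with a two-finger parallel gripper is mounted at the origin on a cart in front of the work surface, level with it; the furniture and walls round the work are solid. World frame = base frame: x ahead of the robot, y to its left, z up, the work surface at z = 0. Lengths are in m, angles in rad, forces in N, time in s.
With the tool pointing down it reaches from about 0.3 to 0.875 m from the base axis. Payload 6.4 kg.
Tool frame: the origin (TCP) lies on the mounting face of the last link; the fingertips stand 173 mm ahead of it and the grasp point (between the pads) lies 155 mm ahead of it (ctrl.grip_point_offset is the distance from the TCP to the grasp point, in m); z points along the fingers, y is the line along which they close (so a half turn about z gives the same grasp; the last joint's range is limited). The gripper opens to 85 mm and grips with 20 to 120 N. Pads are 22 mm wide; open, the fingers measure 114 mm over their backs; the gripper's body (76 mm by 85 mm) begins 54 mm behind the grasp point. The pads swing forward as they close: fully open they stand 13 mm farther back than shut.
Start: joints at [1.105, 0.181, 1.607, -0, 1.354, -0.206], TCP at [0.148, 0.556, 0.405] pointing down, gripper open.
Joint ranges: [-2.99, 2.99], [-0.89, 2.07], [0.3, 2.58], [-1.14, 4.28], [0, 2.63], [-3.12, 3.12]. Speed limits (rad/s): [2.57, 2.57, 3.01, 3.14, 3.14, 3.14].

### API

Orientations are given as a unit quaternion [w, x, y, z].
In Python, from bench import status, imaging, ctrl, models gives the robot as it stands.
- The arm moves only by the tool send_rows, never from a script. Its argument "commands" is a list that holds one entry, the list of rows, each a list of 6 numbers: the shift along the tool's x, y, z normalised to -1 to 1, where 1 is 3 cm, then the turn, a rotation vector about the tool's x, y, z normalised to -1 to 1, where 1 is 0.1 rad. A call has 1 to 8 rows; each row shifts and turns the commanded pose from where the row before left it, along the tool's axes as they then stand; what a row does not reach is not made up. A row lasts 1/12 s, in which the tool goes at most 41.7 mm and 7.16 degrees, less where a joint would pass 70% of its speed; a pose out of reach is approached as far as the arm can. A call with a number of a shift or a turn outside -1 to 1 is refused whole. A call with a gripper value outside its range is refused whole. "jaw" is the opening, from 0 (shut) to 1 (fully open), set as the call begins (left out, the last holds). The fingers move at their own pace and stop on an object; the grip force is fixed at half the most. Time passes only in rows, so rows that do not move let the fingers close. It gives the time, the measured TCP pose, the force, the opening and the grip force at its end, in the units of the state.
- status.get_obs(): the state, without advancing time (a new reading comes with each control period).
- imaging.camera(name): name is "scene" or "top"; returns a dict with "image" (384x512x3 uint8, blue, green, red), "depth" (384x512 float32, m along the optical axis (not along the pixel's ray), 0 where there is no reading), "mtx" (3x3 intrinsics, pixels), "pose" (4x4, takes a point from camera to world coordinates). Camera axes: x right, y down, z forward; pixel columns grow to the right and rows downward; lengths in m; the calibration is good to about 2 mm. A picture is of the moment at which its call begins.
- ctrl.hand_in(): hands the job in; it is judged then, once.
Trained networks look in a picture, given as the dict that the camera call returned (one of the last four; its "shot" number tells which), for a name from the list of things; names that differ only in an ending like _2 or _b are one class to them, and where a whole thing is asked for, a point or a joint stands for the part that bears it (a point fixed in the world has none). Each returns a list of dicts, best first, with "confidence" (0 to 1); they miss things now and then, are a little off and sometimes report something else, mostly with a low value. They report only what shows in the picture. A call takes as long as a camera call.
- models.recognise(picture, name): "centre" ([column, row] in pixels, amid what is visible of it).
- models.regions_of(picture, name): "region" (384x512 bool, what is visible of it) and "centre" ([column, row] in pixels, amid what is visible of it).
The state is a dict: "time_s": time; "q": joint angles; "dq": joint speeds; "joint_efforts": joint torques, N m; "eef_pos": TCP position; "eef_rot": TCP orientation; "wrist_force": force on the tool from outside, world axes, zero at the start; "torque": the same for the moment, N m; "opening": opening from 0.0 (shut) to 1.0 (fully open); "grasp_force": force on a finger pad.
Only numpy, scipy, OpenCV 4.12 (cv2) and the standard library are available. Lean on these libraries where they do the work, as an engineer would, in place of code of your own. Each camera call takes 0.05 s, during which the arm holds its last target. There are 200 camera calls.

### The job

Take the crank with the blue knob and the square hole, fit it all the way down onto the square shaft on top of the coffee mill, and wind the mill clockwise (seen from above, as the arrow on the mill shows) for at least two full turns. Then let go and leave the crank seated on the shaft. Leave the red-knobbed crank, which has a round hole, where it lies.

Things in the scene. Friction and masses are not known exactly. Their poses are not given: they have to be found in the camera images.
- crank: Right crank, flat on a 19 mm high wooden board, knob up, 0.135 kg: steel bar (16 wide, 8 mm thick) with a hub at one end, an upright blue knob at the other. Origin: centre of the hub's underside, on the axis of its square hole; z up; +x along the bar to the knob's axis, 60 mm away. Hub 38x38, 18 mm high; hole 23x23 mm, right through, sides along x and y. Bar's end: round, 28 mm.
- crank_grip (a point): Where to grip the right crank: on the blue knob's axis, 45 mm above the crank's underside. Knob: square post 22x22 mm, from 12 to 58 mm above the underside; this frame's x and y are square to its flats. It swivels endlessly on the bar, stiffly (0.025 N m): carried by the knob the crank keeps its heading, yet when winding the gripper need not turn.
- shaft_seat (a point): Centre of the top of the dark flange (42 mm across) on the mill, 88 mm above the worktop, where the hub's underside rests when fully fitted. Frame turns with the shaft; z up; x, y square to the brass shaft's sides: 18x18 mm, straight for 12 mm above here, then tapering to 8x8 at 22 mm. Hub fits in any quarter turn, with 2.5 mm play each side and up to 20 degrees of turning slack.
- mill_shaft (a joint): Angle of the mill's shaft in rad: 0 at the start, growing clockwise seen from above (6.28 = one full turn), unlimited; light friction of 0.06 N m. The mill is white and round, 91 mm across, with a steel top 78 mm high, fixed to the worktop; the crank sweeps freely above it.
- spare_crank: The wrong crank, a bystander: lying on the same board, same shape and size as the right one but with a red knob, a round hub 38 mm across and a 12 mm round hole. Same axes: origin under the hub's centre, +x to the knob 60 mm away.

How it is judged:
On the way, in this order (a step that is already met when the one before it is completed fails the run):
1. the blue-knobbed crank is fitted fully down on the shaft, before the mill has been turned (horizontal distance between crank and shaft_seat below 0.008 m and z of crank in the frame of shaft_seat below 0.006 m and angle between crank's own z axis and vertical below 0.17 rad and value of joint mill_shaft below 1 rad), for 0.2 s.
2. the mill has been wound clockwise two turns (1.8 or more at the shaft, allowing for the slack) with the crank on (horizontal distance between crank and shaft_seat below 0.008 m and z of crank in the frame of shaft_seat below 0.006 m and angle between crank's own z axis and vertical below 0.17 rad and value of joint mill_shaft above 11.3 rad), for 0.1 s.
At the end, for the whole second after the job is handed in: The blue-knobbed crank sits on the mill's shaft (hole axis within 8 mm of the shaft's axis, underside within 6 mm of the flange, tilted less than 10 degrees), the shaft has turned clockwise at least 1.8 turns (11.3 rad; two turns of the crank less the slack) and all is released and at rest (all of step 2 and linear speed of crank below 0.02 m/s and velocity of joint mill_shaft below 0.1 rad/s); the robot touches nothing.
It fails at once if the red-knobbed crank was moved more than 30 mm (distance of spare_crank from where it was at the start of the episode above 0.03 m).
It fails at once if the mill was wound backwards by more than 60 degrees (value of joint mill_shaft below -1.05 rad).
It fails at once if the shaft was turned without the crank on it (value of joint mill_shaft above 1.05 rad and distance between crank and shaft_seat above 0.04 m).
It also fails if it takes over 67 s, if anything falls off the work surface, if the arm or the gripper's body presses on something with over 40 N, if the wrist force passes 120 N, or if a joint passes its speed limit or range.

## Working session

There is one attempt and no reset: what is moved stays moved. The work goes in short steps, Python scripts to look and compute and a tool call to move; the robot and the scene stay as the last step left them, time stands still between calls to the robot, and variables do not carry over. Pictures are saved under pics/ and viewed, at most 10 in all, crops included, and the job is handed in when it is done.

Besides the shell and the picture viewer there is one more tool, called after "Request:" as name(argument=value, ...), one argument or row to a line, values as JSON. send_rows: Moves the arm, as the interface text tells. Its arguments: {"type":"object","properties":{"commands":{"type":"array"},"jaw":{"type":"number"}},"required":["commands"]}

```bash
mkdir -p pics; ls; cat > h.py <<'E'
import numpy as np, cv2
from bench import status, imaging, ctrl, models
def world(p,mask):
    v,u=np.nonzero(mask&(p["depth"]>0)); z=p["depth"][v,u]
    K=p["mtx"]; c=np.stack([(u-K[0,2])/K[0,0]*z,(v-K[1,2])/K[1,1]*z,z],1)
    T=p["pose"]; return c@T[:3,:3].T+T[:3,3],u,v
E
python3 - <<'E'
from h import *
o=status.get_obs(); print({k:np.round(v,3).tolist() for k,v in o.items()})
for n in ["top","scene"]:
    p=imaging.camera(n); cv2.imwrite(f"pics/{n}1.png",p["image"])
    print(n,np.round(p["pose"],3).tolist())
    for k in ["crank","crank_grip","shaft_seat","mill_shaft","spare_crank"]:
        for r in models.regions_of(p,k)[:2]:
            w,u,v=world(p,r["region"])
            print(k,round(r["confidence"],2),np.round(r["centre"]),len(w), np.round(np.median(w,0),3) if len(w) else 0, np.round(w.min(0),3) if len(w) else 0,np.round(w.max(0),3) if len(w) else 0)
E
```

```text
pics
{'time_s': 0.0, 'q': [1.105, 0.182, 1.608, -0.0, 1.354, -0.206], 'dq': [-0.0, -0.0, 0.0, -0.001, 0.004, 0.0], 'joint_efforts': [0.0, -44.486, -35.134, -0.0, 0.009, 0.0], 'eef_pos': [0.148, 0.555, 0.404], 'eef_rot': [-0.0, 0.13, 0.992, -0.001], 'wrist_force': [0.075, 0.236, 0.231], 'torque': [-0.061, -0.042, -0.007], 'grasp_force': 0.0, 'opening': 1.001}
top [[0.018, -0.99, 0.142, 0.458], [-0.999, -0.014, 0.034, -0.131], [-0.031, -0.143, -0.989, 0.917], [0.0, 0.0, 0.0, 1.0]]
crank 0.72 [196. 157.] 441 [0.656 0.031 0.035] [0.603 0.012 0.014] [0.7   0.056 0.08 ]
crank_grip 0.68 [194. 174.] 137 [0.614 0.031 0.073] [0.605 0.022 0.016] [0.637 0.058 0.08 ]
shaft_seat 0.68 [333. 221.] 257 [ 0.505 -0.289  0.088] [ 0.486 -0.31   0.077] [ 0.525 -0.271  0.112]
mill_shaft 0.74 [333. 216.] 285 [ 0.505 -0.289  0.088] [ 0.486 -0.312  0.075] [ 0.528 -0.271  0.112]
spare_crank 0.93 [260. 163.] 340 [ 0.642 -0.115  0.036] [ 0.592 -0.138  0.018] [ 0.679 -0.096  0.08 ]
scene [[0.521, -0.649, 0.554, 0.112], [-0.853, -0.384, 0.353, -0.401], [-0.017, -0.657, -0.754, 0.736], [0.0, 0.0, 0.0, 1.0]]
crank 0.81 [220. 166.] 538 [0.644 0.029 0.036] [0.602 0.012 0.015] [0.694 0.064 0.08 ]
crank_grip 0.54 [212. 169.] 194 [0.61  0.027 0.062] [0.604 0.022 0.027] [0.642 0.043 0.08 ]
shaft_seat 0.71 [319. 262.] 408 [ 0.499 -0.294  0.088] [ 0.484 -0.312  0.077] [ 0.527 -0.268  0.111]
mill_shaft 0.86 [318. 261.] 394 [ 0.499 -0.294  0.089] [ 0.485 -0.312  0.077] [ 0.533 -0.271  0.111]
spare_crank 0.82 [267. 197.] 567 [ 0.619 -0.117  0.036] [ 0.59  -0.138  0.016] [ 0.685 -0.073  0.08 ]
```

```bash
python3 - <<'E'
from h import *
a=cv2.imread("pics/top1.png"); 
cv2.imwrite("pics/c1.png",cv2.resize(a[100:280,140:400],None,fx=3,fy=3,interpolation=cv2.INTER_CUBIC)[:600,:800])
def rect(w,n):
    r=cv2.minAreaRect((w[:,:2]*1000).astype(np.float32)); print("  ",n,len(w),np.round(r[0],1),np.round(r[1],1),round(r[2],1),"mean",np.round(w.mean(0)*1000,1))
for n in ["top","scene"]:
    p=imaging.camera(n); print(n)
    W,u,v=world(p,np.ones((384,512),bool)); z=W[:,2]
    def box(x0,x1,y0,y1,z0,z1): return W[(W[:,0]>x0)&(W[:,0]<x1)&(W[:,1]>y0)&(W[:,1]<y1)&(z>z0)&(z<z1)]
    rect(box(.58,.72,0,.07,.072,.09),"knob top")
    rect(box(.64,.72,-.0,.07,.033,.044),"hub top")
    rect(box(.58,.72,-.0,.07,.027,.044),"bar+hub")
    rect(box(.47,.55,-.33,-.25,.107,.12),"shaft tip")
    rect(box(.47,.55,-.33,-.25,.102,.12),"shaft upper")
    rect(box(.47,.55,-.33,-.25,.084,.094),"flange")
    rect(box(.44,.58,-.36,-.22,.070,.082),"steel top")
    b=box(.55,.80,-.25,.2,.012,.024); print("board",b.min(0),b.max(0))
E
```

```text
top
   knob top 80 [616.1  32.6] [19.8 21.5] 1.9 mean [615.9  32.8  75.5]
   hub top 141 [676.6  31.3] [38.6 37.7] 85.4 mean [675.8  31.9  35.8]
   bar+hub 205 [650.2  32.8] [38.4 91.8] 87.4 mean [667.7  31.3  34.6]
   shaft tip 22 [ 505.2 -291.2] [ 9.4 11.1] 44.7 mean [ 505.1 -291.7  109. ]
   shaft upper 44 [ 505.3 -291.9] [14.1 16.1] 52.8 mean [ 505.  -290.6  106.5]
   flange 195 [ 505.7 -291.6] [38.9 40.8] 1.2 mean [ 505.1 -290.7   87.3]
   steel top 849 [ 505.5 -292.6] [82.9 86. ] 1.1 mean [ 504.6 -290.7   77.2]
board [ 0.57282766 -0.24478403  0.0120175 ] [0.75328171 0.0953856  0.02399947]
scene
   knob top 66 [615.9  33.1] [21.5 21.5] 1.3 mean [614.2  32.3  75.8]
   hub top 128 [675.9  31.4] [39.3 37.8] 86.6 mean [675.2  31.6  36. ]
   bar+hub 244 [649.3  32.6] [38.8 91.5] 87.7 mean [659.1  30.4  34.2]
   shaft tip 34 [ 504.2 -292.5] [12.1 11.1] 47.2 mean [ 504.1 -292.   108.9]
   shaft upper 64 [ 504.2 -291.5] [14.3 15.6] 47.8 mean [ 502.9 -291.7  106.7]
   flange 252 [ 504.5 -291.4] [40.  40.4] 44.6 mean [ 500.7 -292.6   88.1]
   steel top 1166 [ 504.9 -291.8] [86.1 85.1] 1.0 mean [ 499.4 -293.3   77.8]
board [ 0.57116783 -0.24974792  0.01204334] [0.75451274 0.09553253 0.02396301]
```

View pics/c1.png

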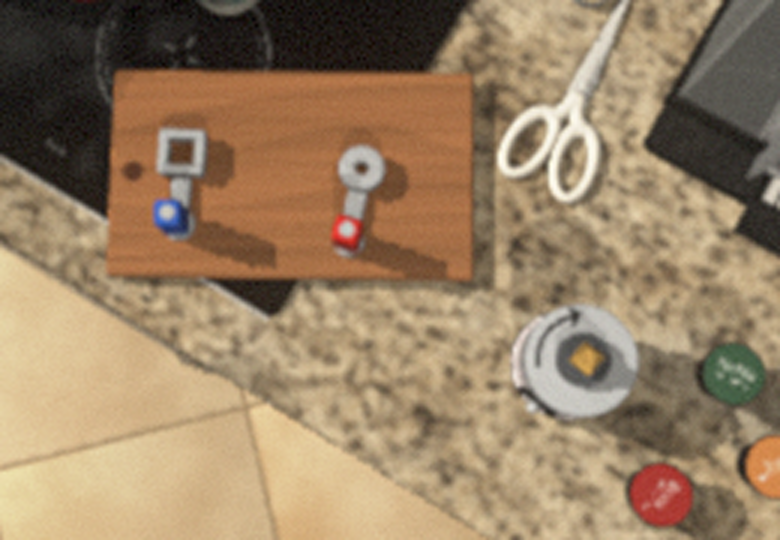

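View pics/scene1.png

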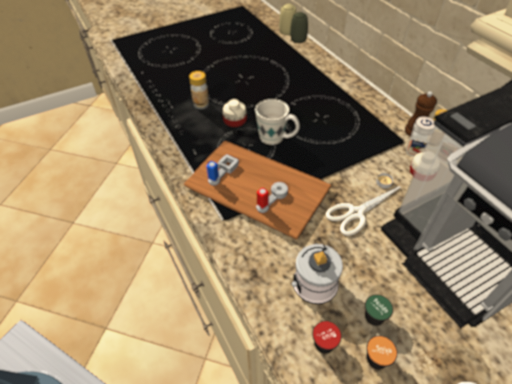

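The pictures match the networks. In the crop, the blue crank's hub is at about (182,153) and its knob at (170,215). The red crank is at (360,165), and the mill shaft at (585,358) is turned about 45°. In world mm, the knob is at (616,33) with the crank heading about 178.5°, and the shaft is at (505,-291.5) at 46°. Now I'll go above the knob.

Request:
send_rows(
  commands=[
    [[0,0,0,0,0,-0.79],[0,0,0,0,0,-0.79],[0,0,0,0,0,-0.79],[-0.67,-0.71,0,0,0,0],[-0.67,-0.71,0,0,0,0],[-0.67,-0.71,0,0,0,0],[-0.67,-0.71,0,0,0,0],[-0.67,-0.71,0,0,0,0]],
  ],
  jaw=1,
)

```text
time_s: 1.37
eef_pos: [0.2463, 0.4459, 0.4048]
eef_rot: [0.0, 0.011, 1.0, 0.0]
wrist_force: [1.2, 0.3, 0.2]
opening: 1.0
grasp_force: 0.0
```

Request:
send_rows(
  commands=[
    [[-0.67,-0.71,0,0,0,0],[-0.67,-0.71,0,0,0,0],[-0.67,-0.71,0,0,0,0],[-0.67,-0.71,0,0,0,0],[-0.67,-0.71,0,0,0,0],[-0.67,-0.71,0,0,0,0],[-0.67,-0.71,0,0,0,0],[-0.67,-0.71,0,0,0,0]],
  ],
)

```text
time_s: 2.03
eef_pos: [0.4034, 0.2717, 0.4049]
eef_rot: [0.0, 0.011, 1.0, 0.0]
wrist_force: [0.2, 1.2, -0.8]
opening: 0.996
grasp_force: 0.0
```

Request:
send_rows(
  commands=[
    [[-0.67,-0.71,0.2,0,0,0],[-0.67,-0.71,0.2,0,0,0],[-0.67,-0.71,0.2,0,0,0],[-0.67,-0.71,0.2,0,0,0],[-0.67,-0.71,0.2,0,0,0],[-0.67,-0.71,0.2,0,0,0],[-0.67,-0.71,0.2,0,0,0],[-0.67,-0.71,0.2,0,0,0]],
  ],
)

```text
time_s: 2.7
eef_pos: [0.5603, 0.0977, 0.3565]
eef_rot: [0.0, 0.011, 1.0, 0.0]
wrist_force: [0.7, 1.1, 0.8]
opening: 0.999
grasp_force: 0.0
```

```bash
cat >> h.py <<'E'
from scipy.spatial.transform import Rotation as Ro
def plan(x,y,z,yaw=None):
    """target TCP mm -> shift units in the present tool frame, and turn about tool z"""
    o=status.get_obs(); q=o["eef_rot"]; R=Ro.from_quat([q[1],q[2],q[3],q[0]])
    M=R.as_matrix(); cur=np.degrees(np.arctan2(M[1,0],M[0,0]))
    print("t",round(o["time_s"],2),"tcp",np.round(np.array(o["eef_pos"])*1000,1),"yaw",round(cur,2),"z",np.round(M[:,2],3),"F",np.round(o["wrist_force"],1),"open",round(o["opening"],3),"grip",round(float(o["grasp_force"]),1),"q",np.round(o["q"],2))
    d=np.array([x,y,z])-np.array(o["eef_pos"])*1000
    print("shift units",np.round(M.T@d/30,3), "turn units", None if yaw is None else round(-np.radians((yaw-cur+180)%360-180)/.1,3))
E
python3 -c "
from h import *
plan(616,32.8,219,178.5)"
```

```text
t 2.7 tcp [560.3  97.7 356.5] yaw 178.69 z [ 0.  0. -1.] F [0.7 1.1 0.8] open 0.999 grip 0.0 q [-0.04  0.21  1.67  0.    1.26 -1.58]
shift units [-1.903 -2.119  4.583] turn units 0.032
```

Request:
send_rows(
  commands=[
    [[-0.48,-0.53,0.5,0,0,0],[-0.47,-0.53,0.5,0,0,0],[-0.47,-0.53,0.5,0,0,0],[-0.48,-0.53,0.5,0,0,0],[0,0,0,0,0,0],[0,0,0,0,0,0]],
  ],
)

```text
time_s: 3.2
eef_pos: [0.615, 0.0332, 0.2954]
eef_rot: [-0.001, 0.012, 1.0, 0.0]
wrist_force: [0.1, 0.4, 0.4]
opening: 1.005
grasp_force: 0.0
```

```bash
python3 -c "
from h import *
plan(616,32.8,219,178.5)"
```

```text
t 3.2 tcp [615.   33.2 295.4] yaw 178.59 z [-0.003  0.001 -1.   ] F [0.1 0.4 0.4] open 1.005 grip 0.0 q [-0.14  0.38  1.59  0.    1.17 -1.68]
shift units [-0.041 -0.015  2.547] turn units 0.016
```

Request:
send_rows(
  commands=[
    [[-0.03,0,0.5,0,0,0],[0,0,0.5,0,0,0],[0,0,0.5,0,0,0],[0,0,0.5,0,0,0],[0,0,0.35,0,0,0],[0,0,0.2,0,0,0],[0,0,0,0,0,0],[0,0,0,0,0,0]],
  ],
)

```text
time_s: 3.87
eef_pos: [0.616, 0.0344, 0.2208]
eef_rot: [0.0, 0.011, 1.0, -0.0]
wrist_force: [0.1, 0.7, 0.6]
opening: 0.999
grasp_force: 0.0
```

Request:
send_rows(
  commands=[
    [[0,0,0,0,0,0],[0,0,0,0,0,0],[0,0,0,0,0,0],[0,0,0,0,0,0],[0,0,0,0,0,0],[0,0,0,0,0,0],[0,0,0,0,0,0],[0,0,0,0,0,0]],
  ],
  jaw=0,
)

```text
time_s: 4.53
eef_pos: [0.6161, 0.034, 0.2207]
eef_rot: [0.0, 0.011, 1.0, -0.0]
wrist_force: [-1.1, 0.1, 4.4]
opening: 0.244
grasp_force: 59.0
```

```bash
python3 -c "
from h import *
plan(616,32.8,219,178.5)"
```

```text
t 4.53 tcp [616.1  34.  220.7] yaw 178.69 z [ 0.001 -0.    -1.   ] F [-1.1  0.1  4.4] open 0.244 grip 59.0 q [-0.14  0.49  1.61  0.    1.04 -1.68]
shift units [ 0.004 -0.039  0.055] turn units 0.033
```

Request:
send_rows(
  commands=[
    [[0,0,-0.3,0,0,0],[0,0,-0.7,0,0,0],[0,0,-0.8,0,0,0],[0,0,-0.8,0,0,0],[0,0,-0.8,0,0,0],[0,0,-0.8,0,0,0],[0,0,-0.5,0,0,0],[0,0,-0.3,0,0,0]],
  ],
)

```text
time_s: 5.2
eef_pos: [0.6162, 0.034, 0.373]
eef_rot: [0.002, 0.011, 1.0, -0.0]
wrist_force: [0.7, 0.2, -0.5]
opening: 0.249
grasp_force: 58.6
```

Request:
send_rows(
  commands=[
    [[0,0,0,0,0,0.5],[0,0,0,0,0,0.95],[0,0,0,0,0,1],[0,0,0,0,0,1],[0,0,0,0,0,1],[0,0,0,0,0,1],[0,0,0,0,0,1],[0,0,0,0,0,0.7]],
  ],
)

```text
time_s: 5.87
eef_pos: [0.6155, 0.0341, 0.3692]
eef_rot: [-0.001, 0.363, 0.932, -0.0]
wrist_force: [-1.1, 0.1, -0.6]
opening: 0.244
grasp_force: 58.7
```

Request:
send_rows(
  commands=[
    [[0,0,0,0,0,0.3],[0,0,0,0,0,0.16],[0,0,0,0,0,0],[0,0,0,0,0,0]],
  ],
)

```text
time_s: 6.2
eef_pos: [0.6158, 0.034, 0.3697]
eef_rot: [-0.0, 0.382, 0.924, -0.0]
wrist_force: [-0.1, -0.1, -2.0]
opening: 0.25
grasp_force: 58.6
```

```bash
python3 - <<'E'
from h import *
plan(505-42.4,-291.5+42.4,370,135)
p=imaging.camera("top"); cv2.imwrite("pics/t2.png",cv2.resize(p["image"][40:280,130:400],None,fx=2.4,fy=2.4))
p=imaging.camera("scene"); cv2.imwrite("pics/s2.png",cv2.resize(p["image"][60:320,130:400],None,fx=2.2,fy=2.2))
for r in models.regions_of(p,"crank"): 
    w,u,v=world(p,r["region"]); print(r["confidence"],r["centre"],np.round(w.mean(0),3),np.round(w.min(0),3),np.round(w.max(0),3))
E
```

```text
t 6.2 tcp [615.8  34.  369.7] yaw 135.14 z [-0.001  0.    -1.   ] F [-0.1 -0.1 -2. ] open 0.25 grip 58.6 q [-0.14  0.3   1.53  0.    1.31 -0.92]
shift units [-3.038e+00 -1.029e+01 -7.000e-03] turn units 0.024
0.66 [230.4, 127.7] [0.649 0.006 0.17 ] [ 0.596 -0.036  0.003] [0.826 0.163 0.199]
```

View pics/s2.png

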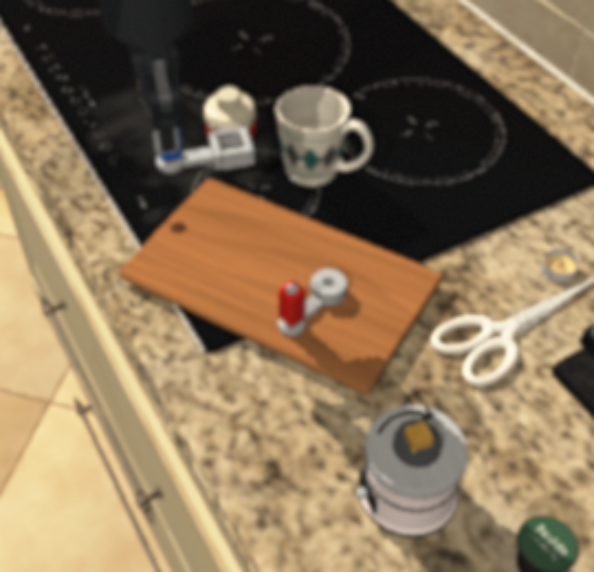

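The crank is held level and turned: the hub is at (232,148) and the gripped knob at (170,155). The red crank hasn't moved. Next I'll carry it over the mill.

Request:
send_rows(
  commands=[
    [[-0.1,-0.34,0,0,0,0],[-0.2,-0.68,0,0,0,0],[-0.2,-0.68,0,0,0,0],[-0.2,-0.68,0,0,0,0],[-0.2,-0.68,0,0,0,0],[-0.2,-0.68,0,0,0,0],[-0.2,-0.68,0,0,0,0],[-0.2,-0.68,0,0,0,0]],
  ],
)

```text
time_s: 7.02
eef_pos: [0.5388, -0.1074, 0.3703]
eef_rot: [0.0, 0.382, 0.924, -0.0]
wrist_force: [0.2, -0.5, -1.3]
opening: 0.245
grasp_force: 58.6
```

Request:
send_rows(
  commands=[
    [[-0.2,-0.68,0,0,0,0],[-0.2,-0.68,0,0,0,0],[-0.2,-0.68,0,0,0,0],[-0.2,-0.68,0,0,0,0],[-0.2,-0.68,0,0,0,0],[-0.2,-0.68,0,0,0,0],[-0.2,-0.68,0,0,0,0],[-0.2,-0.68,0,0,0,0]],
  ],
)

```text
time_s: 7.68
eef_pos: [0.4574, -0.2567, 0.3703]
eef_rot: [0.0, 0.382, 0.924, -0.0]
wrist_force: [0.0, -0.1, -1.1]
opening: 0.245
grasp_force: 58.6
```

Request:
send_rows(
  commands=[
    [[-0.0,-0.0,0.3,0,0,0],[0,0,0.5,0,0,0],[0,0,0.3,0,0,0],[0,0,0,0,0,0],[0,0,0,0,0,0]],
  ],
)

```text
time_s: 8.1
eef_pos: [0.4584, -0.2552, 0.3365]
eef_rot: [-0.001, 0.382, 0.924, 0.0]
wrist_force: [0.3, 0.7, -0.7]
opening: 0.249
grasp_force: 58.7
```

```bash
python3 - <<'E'
from h import *
plan(505-42.4,-291.5+42.4,290,135)
for n in ["top","scene"]:
    p=imaging.camera(n); cv2.imwrite(f"pics/{n}3.png",cv2.resize(p["image"][140:300,260:420] if n=="top" else p["image"][160:320,230:390],None,fx=3.5,fy=3.5,interpolation=cv2.INTER_CUBIC))
    W,u,v=world(p,np.ones((384,512),bool)); z=W[:,2]
    m=(W[:,0]>.47)&(W[:,0]<.56)&(W[:,1]>-.34)&(W[:,1]<-.25)
    w=W[m&(z>.135)&(z<.175)]; print(n,len(w),np.round(np.percentile(z[m],[5,50,95]),3))
    for r in models.regions_of(p,"crank")[:1]:
        w,u,v=world(p,r["region"]); w=w[(w[:,2]>.12)&(w[:,2]<.17)]
        k=w[(np.hypot(w[:,0]-.505,w[:,1]+.2915)<.035)]
        rr=cv2.minAreaRect((k[:,:2]*1000).astype(np.float32)); print(r["confidence"],len(k),rr,np.round(np.median(k,0),4))
E
```

```text
t 8.1 tcp [ 458.4 -255.2  336.5] yaw 135.12 z [-0.001  0.001 -1.   ] F [ 0.3  0.7 -0.7] open 0.249 grip 58.7 q [-0.73  0.14  1.8   0.    1.2  -1.52]
shift units [0.039 0.243 1.551] turn units 0.021
top 0 [-0.001  0.511  0.522]
scene 530 [0.    0.079 0.517]
0.91 494 ((492.1080627441406, -296.0967712402344), (39.706443786621094, 55.00657653808594), 43.41856384277344) [ 0.4909 -0.3013  0.1516]
```

View pics/top3.png

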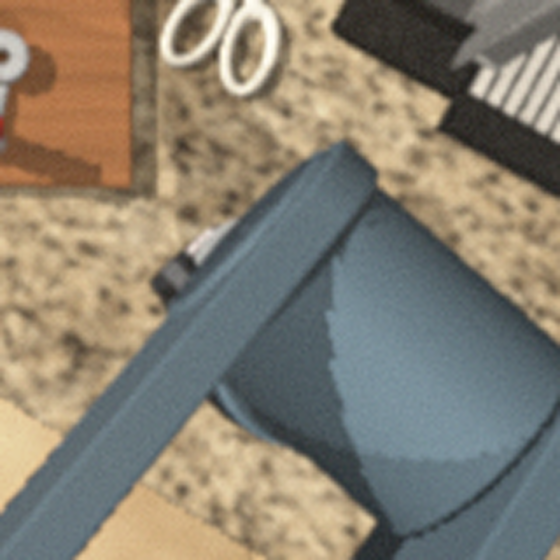

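The top camera only sees the arm, so I'll measure the hub with the scene camera.

```bash
cat >> h.py <<'E'
def hub(zt,tol=.005,c=(.505,-.2915),name=None):
    p=imaging.camera("scene"); W,u,v=world(p,np.ones((384,512),bool))
    m=(abs(W[:,2]-zt)<tol)&(np.hypot(W[:,0]-c[0],W[:,1]-c[1])<.04)
    k=W[m]; print(len(k),"z",np.round(np.percentile(k[:,2],[5,50,95])*1000,1))
    r=cv2.minAreaRect((k[:,:2]*1000).astype(np.float32)); print("rect",np.round(r[0],1),np.round(r[1],1),round(r[2],1))
    A=np.c_[k[:,:2]-k[:,:2].mean(0),np.ones(len(k))]; print("slope",np.round(np.linalg.lstsq(A,k[:,2],rcond=None)[0][:2],3))
    if name: cv2.imwrite(name,cv2.resize(p["image"][180:310,240:400],None,fx=4,fy=4,interpolation=cv2.INTER_CUBIC))
    return k
E
python3 - <<'E'
from h import *
k=hub(.153,name="pics/s4.png")
print(np.round(k[::6]*1000).astype(int).tolist())
E
```

```text
323 z [149.  153.8 155.6]
rect [ 498.3 -302. ] [39.3 37.8] 40.8
slope [0.013 0.013]
[[518, -295, 154], [523, -304, 154], [514, -294, 156], [520, -303, 155], [507, -286, 154], [514, -295, 153], [518, -304, 154], [501, -281, 155], [507, -290, 154], [512, -299, 155], [518, -308, 154], [504, -288, 153], [509, -297, 154], [514, -306, 154], [499, -286, 156], [507, -294, 151], [514, -303, 149], [497, -285, 154], [507, -294, 149], [514, -313, 153], [511, -311, 154], [507, -310, 155], [494, -291, 154], [510, -317, 153], [504, -314, 155], [491, -292, 152], [486, -289, 154], [501, -317, 155], [485, -293, 154], [501, -319, 154], [484, -295, 155], [502, -322, 153], [494, -313, 153], [497, -322, 155], [482, -298, 154], [489, -310, 154], [494, -318, 153], [478, -294, 152], [483, -303, 154], [487, -312, 155], [491, -321, 156], [477, -297, 154], [481, -306, 155], [487, -314, 153], [493, -323, 153], [475, -299, 154], [480, -308, 156], [487, -316, 152], [493, -325, 151], [479, -304, 150], [482, -313, 152], [490, -321, 149], [476, -305, 152], [483, -313, 148]]
```

View pics/s4.png

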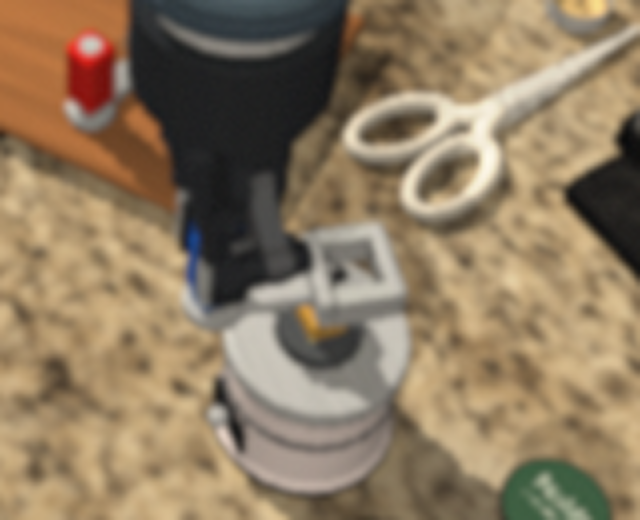

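The scene view shows the hub at about (360,270), level and beyond the shaft at (315,325). It measures about 11 mm off and turned to 131°, against a shaft angle of 136°. I'll correct both.

Request:
send_rows(
  commands=[
    [[0,0,0,0,0,-0.44],[0,0,0,0,0,-0.43],[0.05,0.2,0,0,0,0],[0,0,0,0,0,0],[0,0,0,0,0,0]],
  ],
)

```text
time_s: 8.77
eef_pos: [0.4615, -0.2496, 0.3374]
eef_rot: [0.0, 0.342, 0.94, -0.0]
wrist_force: [0.8, -0.5, -1.8]
opening: 0.249
grasp_force: 58.6
```

```bash
python3 - <<'E'
from h import *
plan(461,-249.6,302,140)
k=hub(.153);k=hub(.153)
E
```

```text
t 8.77 tcp [ 461.5 -249.6  337.4] yaw 140.05 z [ 0. -0. -1.] F [ 0.8 -0.5 -1.8] open 0.249 grip 58.6 q [-0.72  0.14  1.8   0.    1.2  -1.6 ]
shift units [ 0.013 -0.011  1.181] turn units 0.009
272 z [149.4 152.9 154.8]
rect [ 504.7 -292.4] [38.8 38.5] 45.1
slope [ 0.01 -0.  ]
273 z [149.3 152.9 154.7]
rect [ 504.8 -292.5] [39.7 38.4] 44.9
slope [0.009 0.   ]
```

Request:
send_rows(
  commands=[
    [[0.01,0.02,0.2,0,0,0],[0,0,0.25,0,0,0],[0,0,0.25,0,0,0],[0,0,0.25,0,0,0],[0,0,0.2,0,0,0],[0,0,0.1,0,0,0],[0,0,0,0,0,0]],
  ],
)

```text
time_s: 9.45
eef_pos: [0.4611, -0.2492, 0.2984]
eef_rot: [-0.001, 0.341, 0.94, 0.0]
wrist_force: [-0.3, -0.3, -0.8]
opening: 0.247
grasp_force: 58.7
```

Request:
send_rows(
  commands=[
    [[0,0,0.1,0,0,0],[0,0,0.1,0,0,0],[0,0,0.08,0,0,0],[0,0,0,0,0,0],[0,0,0,0,0,0]],
  ],
)

```text
time_s: 9.87
eef_pos: [0.4614, -0.2494, 0.2913]
eef_rot: [-0.0, 0.341, 0.94, 0.0]
wrist_force: [-0.3, 0.8, -0.8]
opening: 0.247
grasp_force: 58.7
```

```bash
python3 - <<'E'
from h import *
plan(461,-249.6,289.7,140)
k=hub(.108,.007)
E
```

```text
t 9.87 tcp [ 461.4 -249.4  291.3] yaw 140.08 z [-0.  0. -1.] F [-0.3  0.8 -0.8] open 0.247 grip 58.7 q [-0.72  0.2   1.83 -0.    1.11 -1.6 ]
shift units [ 0.005 -0.014  0.052] turn units 0.014
339 z [101.7 106.6 109.6]
rect [ 504.6 -291.9] [39.4 38. ] 45.7
slope [0.033 0.013]
```

Request:
send_rows(
  commands=[
    [[0,0,0.05,0,0,0],[0,0,0.02,0,0,0],[0,0,0,0,0,0],[0,0,0,0,0,0]],
  ],
)

```text
time_s: 10.25
eef_pos: [0.4616, -0.2495, 0.2897]
eef_rot: [0.0, 0.341, 0.94, -0.0]
wrist_force: [-1.3, 1.4, 3.8]
opening: 0.247
grasp_force: 59.4
```

```bash
python3 - <<'E'
from h import *
plan(461,-249.6,289.7,140)
k=hub(.106,.007)
# winding deltas in units for 22.5deg clockwise steps, tool yaw 140, radius 60
R=np.array([[np.cos(np.radians(140)),np.sin(np.radians(140))],[np.sin(np.radians(140)),-np.cos(np.radians(140))]])
a=np.radians(136-22.5*np.arange(17)); P=60*np.c_[np.cos(a),np.sin(a)]
print(np.round(np.diff(P,axis=0)@R.T/30,2).tolist())
E
```

```text
t 10.25 tcp [ 461.6 -249.5  289.7] yaw 140.08 z [ 0.001 -0.    -1.   ] F [-1.3  1.4  3.8] open 0.247 grip 59.4 q [-0.72  0.21  1.83 -0.    1.11 -1.6 ]
shift units [ 0.011 -0.015  0.   ] turn units 0.014
363 z [100.1 105.5 109.8]
rect [ 504.8 -292.2] [39.  37.7] 45.4
slope [0.029 0.015]
[[-0.21, 0.75], [-0.48, 0.62], [-0.68, 0.39], [-0.77, 0.1], [-0.75, -0.21], [-0.62, -0.48], [-0.39, -0.68], [-0.1, -0.77], [0.21, -0.75], [0.48, -0.62], [0.68, -0.39], [0.77, -0.1], [0.75, 0.21], [0.62, 0.48], [0.39, 0.68], [0.1, 0.77]]
```

The crank is seated with light contact, about 5 N. I'll start winding.

Request:
send_rows(
  commands=[
    [[-0.21,0.75,0,0,0,0],[-0.48,0.62,0,0,0,0],[-0.68,0.39,0,0,0,0],[-0.77,0.1,0,0,0,0],[-0.75,-0.21,0,0,0,0],[-0.62,-0.48,0,0,0,0],[-0.39,-0.68,0,0,0,0],[-0.1,-0.77,0,0,0,0]],
  ],
)

```text
time_s: 10.97
eef_pos: [0.5488, -0.3333, 0.2892]
eef_rot: [-0.001, 0.341, 0.94, 0.001]
wrist_force: [-6.5, 7.5, 3.0]
opening: 0.246
grasp_force: 59.3
```

```bash
python3 - <<'E'
from h import *
plan(505+43.2,-291.6-41.7,289.7,140)
k=hub(.106,.006)
E
```

```text
t 10.97 tcp [ 548.8 -333.3  289.2] yaw 140.15 z [-0.001  0.002 -1.   ] F [-6.5  7.5  3. ] open 0.246 grip 59.3 q [-0.73  0.44  1.52  0.    1.18 -1.61]
shift units [ 0.015 -0.011 -0.016] turn units 0.026
381 z [101.3 105.7 109. ]
rect [ 504.9 -291.7] [39.4 38.1] 46.9
slope [0.006 0.008]
```

Half a turn went cleanly, so I'll continue.

Request:
send_rows(
  commands=[
    [[0.21,-0.75,0,0,0,0],[0.48,-0.62,0,0,0,0],[0.68,-0.39,0,0,0,0],[0.77,-0.1,0,0,0,0],[0.75,0.21,0,0,0,0],[0.62,0.48,0,0,0,0],[0.39,0.68,0,0,0,0],[0.1,0.77,0,0,0,0]],
  ],
)

```text
time_s: 11.68
eef_pos: [0.4607, -0.249, 0.2899]
eef_rot: [0.001, 0.342, 0.94, -0.001]
wrist_force: [4.8, -7.5, -1.2]
opening: 0.247
grasp_force: 60.0
```

```bash
python3 - <<'E'
from h import *
plan(461.6,-249.5,289.7,140)
k=hub(.106,.006)
E
```

```text
t 11.68 tcp [ 460.7 -249.   289.9] yaw 139.99 z [ 0.001 -0.002 -1.   ] F [ 4.8 -7.5 -1.2] open 0.247 grip 60.0 q [-0.72  0.2   1.83 -0.    1.1  -1.59]
shift units [-0.032  0.006  0.006] turn units -0.002
338 z [100.9 105.5 109.2]
rect [ 505.1 -290.6] [39.6 37.8] 47.7
slope [0.012 0.003]
```

Request:
send_rows(
  commands=[
    [[-0.21,0.75,0,0,0,0],[-0.48,0.62,0,0,0,0],[-0.68,0.39,0,0,0,0],[-0.77,0.1,0,0,0,0],[-0.75,-0.21,0,0,0,0],[-0.62,-0.48,0,0,0,0],[-0.39,-0.68,0,0,0,0],[-0.1,-0.77,0,0,0,0]],
  ],
)

```text
time_s: 12.4
eef_pos: [0.5488, -0.3334, 0.2891]
eef_rot: [-0.001, 0.341, 0.94, 0.001]
wrist_force: [-6.6, 9.2, 4.6]
opening: 0.246
grasp_force: 61.0
```

Request:
send_rows(
  commands=[
    [[0.21,-0.75,0,0,0,0],[0.48,-0.62,0,0,0,0],[0.68,-0.39,0,0,0,0],[0.77,-0.1,0,0,0,0],[0.75,0.21,0,0,0,0],[0.62,0.48,0,0,0,0],[0.39,0.68,0,0,0,0],[0.1,0.77,0,0,0,0]],
  ],
)

```text
time_s: 13.07
eef_pos: [0.4607, -0.2491, 0.2899]
eef_rot: [0.001, 0.342, 0.94, -0.001]
wrist_force: [5.5, -6.8, -1.1]
opening: 0.248
grasp_force: 61.0
```

```bash
python3 - <<'E'
from h import *
plan(461.6,-249.5,289.7,140)
k=hub(.106,.006)
E
```

```text
t 13.07 tcp [ 460.7 -249.1  289.9] yaw 140.0 z [ 0.001 -0.002 -1.   ] F [ 5.5 -6.8 -1.1] open 0.248 grip 61.0 q [-0.72  0.2   1.83 -0.    1.1  -1.59]
shift units [-0.03   0.008  0.006] turn units -0.001
340 z [101.2 105.8 108.9]
rect [ 505.1 -291.1] [39.1 38.4] 47.4
slope [0.013 0.006]
```

Request:
send_rows(
  commands=[
    [[-0.21,0.75,0,0,0,0],[-0.48,0.62,0,0,0,0],[-0.68,0.39,0,0,0,0],[-0.77,0.1,0,0,0,0],[-0.75,-0.21,0,0,0,0],[-0.62,-0.48,0,0,0,0],[-0.39,-0.68,0,0,0,0]],
  ],
)

```text
time_s: 13.7
eef_pos: [0.5618, -0.3135, 0.2892]
eef_rot: [-0.001, 0.34, 0.94, 0.0]
wrist_force: [-8.2, 6.1, 3.0]
opening: 0.243
grasp_force: 61.8
```

Request:
send_rows(
  commands=[
    [[-0.06,-0.4,0,0,0,0],[-0.04,-0.27,0,0,0,0],[0,-0.1,0,0,0,0],[0,0,0,0,0,0],[0,0,0,0,0,0],[0,0,0,0,0,0]],
  ],
)

```text
time_s: 14.2
eef_pos: [0.5482, -0.3326, 0.2895]
eef_rot: [0.0, 0.341, 0.94, -0.0]
wrist_force: [-1.6, -1.8, 3.3]
opening: 0.244
grasp_force: 61.9
```

```bash
python3 - <<'E'
from h import *
plan(548.8,-333.3,289.5,140)
k=hub(.106,.006)
E
```

```text
t 14.2 tcp [ 548.2 -332.6  289.5] yaw 140.11 z [ 0.    -0.001 -1.   ] F [-1.6 -1.8  3.3] open 0.244 grip 61.9 q [-0.73  0.44  1.52 -0.    1.18 -1.6 ]
shift units [-0.03  -0.005 -0.001] turn units 0.019
379 z [101.1 105.7 109.2]
rect [ 505.2 -291.4] [39.4 38.4] 45.3
slope [-0.     0.014]
```

Two and a half turns are done. I'll open the jaws and rise.

Request:
send_rows(
  commands=[
    [[0,0,0,0,0,0],[0,0,0,0,0,0],[0,0,0,0,0,0],[0,0,0,0,0,0],[0,0,0,0,0,0],[0,0,0,0,0,0],[0,0,0,0,0,0],[0,0,0,0,0,0]],
  ],
  jaw=1,
)

```text
time_s: 14.92
eef_pos: [0.548, -0.3328, 0.2891]
eef_rot: [-0.0, 0.341, 0.94, 0.0]
wrist_force: [-0.4, -0.5, -0.2]
opening: 0.994
grasp_force: 0.0
```

Request:
send_rows(
  commands=[
    [[0,0,-0.2,0,0,0],[0,0,-0.6,0,0,0],[0,0,-0.8,0,0,0],[0,0,-0.8,0,0,0],[0,0,-0.8,0,0,0],[0,0,-0.6,0,0,0],[0,0,0,0,0,0],[0,0,0,0,0,0]],
  ],
)

```text
time_s: 15.58
eef_pos: [0.5482, -0.333, 0.405]
eef_rot: [0.002, 0.341, 0.94, -0.001]
wrist_force: [-0.1, -0.2, -0.3]
opening: 0.998
grasp_force: 0.0
```

```bash
python3 - <<'E'
from h import *
plan(548.8,-333.3,289.5,140)
k=hub(.106,.006,name="pics/s5.png")
E
```

```text
t 15.58 tcp [ 548.2 -333.   405. ] yaw 140.07 z [ 0.002 -0.002 -1.   ] F [-0.1 -0.2 -0.3] open 0.998 grip 0.0 q [-0.73  0.32  1.43  0.    1.38 -1.6 ]
shift units [-0.008  0.005  3.849] turn units 0.013
384 z [101.  105.7 108.6]
rect [ 505.2 -291.3] [39.1 39.1] 46.4
slope [0.011 0.021]
```

View pics/s5.png

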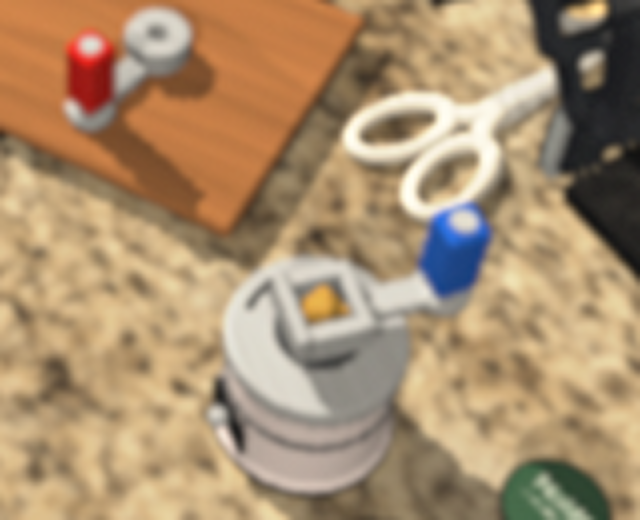

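The crank sits level on the shaft, with the hub at (322,302) and the brass shaft showing through the hole. It is released, with the knob at (455,250), and the red crank is where it was. Handing in.

```bash
python3 -c "
from bench import ctrl
print(ctrl.hand_in())"
```

```text
the job is handed in; nothing more can be done
None
```

I fitted the blue-knobbed crank fully onto the mill shaft, wound it about 2.5 turns clockwise and released it seated; the red-knobbed crank was left alone, and the job is handed in, though no verdict was shown.

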